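# Open the card file at the tall guide

## Robot

A 6-joint arm with a two-finger parallel gripper is mounted at the origin on a cart in front of the work surface, level with it; the furniture and walls round the work are solid. World frame = base frame: x ahead of the robot, y to its left, z up, the work surface at z = 0. Lengths are in m, angles in rad, forces in N, time in s.
With the tool pointing down it reaches from about 0.3 to 0.775 m from the base axis. Payload 14.6 kg.
Tool frame: the origin (TCP) lies at the very end of the fingers, on their centre line; the grasp point (between the pads) lies 19 mm behind it; x points along the fingers, y is the direction in which the jaws open and shut, and the axes are right-handed (so a half turn about x gives the same grasp; the last joint's range is limited). The gripper opens to 94 mm and grips with 3 to 60 N. Pads are 16 mm wide; open, the fingers measure 119 mm over their backs; the gripper's body (75 mm by 177 mm) begins 78 mm behind the grasp point.
Start: joints at [-1.378, 0.3, 1.521, -0, 1.321, -0.067], TCP at [0.141, -0.532, 0.205] pointing down, gripper open.
Joint ranges: [-3.03, 3.03], [-0.79, 2.21], [0.23, 2.52], [-1.04, 4.18], [0, 3.07], [-2.55, 2.55]. Speed limits (rad/s): [2.22, 2.22, 2.57, 3.14, 3.14, 3.14].

## Interface

Orientations are given as [roll, pitch, yaw] about the fixed x, y, z axes, in that order (R = Rz(yaw) Ry(pitch) Rx(roll)).
In Python, from station import ctrl, viewer, hand_in gives the robot as it stands. The module is installed in compiled form; this text tells all that it offers.
- The arm moves only by the tool play_rows, never from a script. Its argument "deltas" is a list that holds one entry, the list of rows, each a list of 7 numbers: the shift along the tool's x, y, z in mm, then the turn, a rotation vector about the tool's x, y, z in rad, then the finger opening in mm, from 0 to 94. In form: [[[dx, dy, dz, ax, ay, az, gripper], ...]]. A call has 1 to 10 rows; each row shifts and turns the commanded pose from where the row before left it, along the tool's axes as they then stand; what a row does not reach is not made up. A row lasts 1/10 s, in which the tool goes at most 50 mm and 8.59 degrees, less where a joint would pass 70% of its speed; a pose out of reach is approached as far as the arm can. A call with a gripper value outside its range is refused whole. The fingers move at their own pace and stop on an object; "grip_force" is the grip in N (left out, the last holds). Time passes only in rows, so rows that do not move let the fingers close. It gives the time, the measured TCP pose, the force and the opening at its end, in the units of the state.
- ctrl.get_obs(): the state, without advancing time (a new reading comes with each control period).
- viewer.camera(name): name is "side" or "top" or "wrist"; returns a dict with "img" (384x512x3 uint8, red, green, blue), "fx", "fy", "cx", "cy" (pixels), "distortion" ([k1, k2, p1, p2, k3] as OpenCV has them; the pictures are not rectified), "rvec" (rotation vector, rad) and "tvec" (3), from world to camera coordinates, as OpenCV has them. Camera axes: x right, y down, z forward; pixel columns grow to the right and rows downward; lengths in m; the calibration is good to about 2 mm. A picture is of the moment at which its call begins. There is no depth.
- hand_in(): hands the job in, once; it reports no verdict.
The state is a dict: "time_s": time; "qpos": joint angles; "joint_vel": joint speeds; "tau": joint torques, N m; "ee_pos": TCP position; "eef_rot": TCP orientation; "force": force on the tool from outside, world axes, zero at the start; "moment": the same for the moment, N m; "grip_width": finger opening in m.
Only numpy, scipy, OpenCV 4.12 (cv2) and the standard library are available. Lean on these libraries where they do the work, as an engineer would, in place of code of your own. Each camera call takes 0.05 s, during which the arm holds its last target.

## Task

Open the index-card file at the guide card with the tall round-topped tab: press down the thumb release of the sliding follower and, keeping it pressed, push the follower back along its bar as far as it goes. Then push the tall tab over backwards with a fingertip so that its packet leans well back (at least some 30 degrees), while any packet in front of it stays upright. Only press and push with the fingertips and do not force anything; do not pick up or disturb the other things on the desk.

Things in the scene. Friction and masses are not known exactly. Their poses are not given: they have to be found in the camera images.
- card_tray: Grey steel index-card tray 262 x 147 mm, fixed; sides 35 mm high, front wall (label frame) 63, back wall 45. Origin: centre of its underside, on the desk; x points from front to back (the way the follower goes back), y to the left, z up. From the front: 30 mm of fixed cards (tops at z 85 mm), three hinged packets of cards 22 mm apart, the follower, then the empty end with the notched bar.
- follower (a joint): Follower (sliding jaw): aluminium plate 122 mm wide, top at z 72 mm, with a black housing behind it, on the notched bar. 0 foremost, grows as it moves back (tray +x), 0.085 m at the end stop; starts near the packets. A ratchet stops it going back (after at most 8 mm of play) unless the release is down; it then slides with about 1 N. Pushed forward it just clicks along.
- release (a joint): Thumb release: sprung grey ribbed pad on top of the follower's housing, moves straight down. 0 up, 0.010 m fully down; the ratchet is free from 0.005 m down. At the start it may rest up to 3.5 mm down, the pawl still riding on a tooth (it drops in as the follower moves). Takes 2 N to start, 3.3 N at 5 mm, 4.5 N at the bottom. Springs back when let go, and the ratchet bites again.
- release_pad (a point): Centre of the top of the thumb release pad (34 mm along the tray x 36 mm across), 84 mm above the desk at release 0 (80 to 84 at the start); moves with it. Its axes are the tray's. The follower's plate in front is lower than the pad, the housing round it tops out at 68 mm.
- thumb_rest (a point): Top middle of the front face of the upright black thumb rest at the rear of the housing, 104 mm above the desk, 42 mm wide, 5 mm thick; its front face is 19 mm behind the centre of the pad and rises 20 mm above it: a fingertip on the pad pushes back against it.
- guide_tall (a joint): Hinge of the packet to be tipped, the one with the tall round-topped tab. 0 upright, grows as its top tips back towards the follower, at most 0.75 rad; it stays put up to 0.2 rad and past 0.3 falls slowly back until it leans on what is behind. Packet: 127 mm wide, 16 thick, 75 tall, hinged at its foot; it pushes over the packets behind it, not those in front.
- guide_left (a joint): Hinge of the packet with the short square tab on the left (tray +y). Same packet and values as guide_tall.
- guide_right (a joint): Hinge of the packet with the short square tab on the right (tray -y). Same packet and values as guide_tall.
- guide_tall_tab (a point): On the front face of the tall tab, 2 mm below its top, 114 mm above the desk when upright. Tab: plain card, round-topped, 30 mm wide in the middle of the tray, rising 29 mm above the card tops (85 mm above the desk); moves with the packet. The short tabs rise 12 mm and stand 47 mm to either side.
- guide_tall_foot (a point): Hinge point at the front foot of the tall-tab packet, 10 mm above the desk; the packets' order from front to back differs from run to run.
- guide_left_foot (a point): Hinge point at the front foot of the packet with the left tab, 10 mm above the desk.
- guide_right_foot (a point): Hinge point at the front foot of the packet with the right tab, 10 mm above the desk.
- pen_yellow: Bystander: yellow and blue ball pen lying beside the tray, 149 mm long, 12 mm thick. Origin: its underside.
- eraser: Bystander: blue and white eraser 20 x 42 x 11 mm lying beside the tray. Origin: centre of its underside.
- tube_a: Bystander: sample tube with lilac cap lying beside the tray, 100 mm long, 17 mm thick. Origin: its underside.
- correction_fluid: Bystander: correction fluid bottle standing beside the tray, 30 mm across, 72 mm tall. Origin: centre of its underside.
- lancet_box: Bystander: small white and red carton 60 x 90 x 45 mm on the right of the desk. Origin: centre of its underside.

How it is judged:
On the way, in this order (a step that is already met when the one before it is completed fails the run):
1. the thumb release is held down, the follower still on its way (value of joint release above 0.0037 m and value of joint follower below 0.079 m), for 0.2 s.
2. the follower is fully back (value of joint follower above 0.079 m), for 0.1 s.
At the end, for the whole second after the job is handed in: The follower stands within 6 mm of its end stop with the release let go, the packet with the tall tab leans back by more than 0.40 rad (23 degrees) and is at rest, any packet in front of it is within 0.2 rad of upright (value of joint follower above 0.079 m and value of joint guide_tall above 0.4 rad and (x of guide_left_foot in the frame of guide_tall_foot above 0 m or value of joint guide_left below 0.2 rad) and (x of guide_right_foot in the frame of guide_tall_foot above 0 m or value of joint guide_right below 0.2 rad) and velocity of joint guide_tall between -0.05 and 0.05 rad/s and velocity of joint guide_left between -0.05 and 0.05 rad/s and velocity of joint guide_right between -0.05 and 0.05 rad/s and value of joint release below 0.0045 m); the robot touches nothing.
It fails at once if a bystander is shifted by more than 25 mm, knocked over or picked up (distance of any of pen_yellow, eraser, tube_a, correction_fluid, lancet_box from where it was at the start of the episode above 0.025 m or angle between correction_fluid's own z axis and vertical above 0.5 rad).
It fails at once if a bystander is lifted (height (world z) of any of pen_yellow, eraser, tube_a, correction_fluid, lancet_box above 0.02 m).
It fails at once if the fingers force something (more than 60 N) (contact force between the fingers and anything else above 60 N).
It also fails if it takes over 42 s, if anything falls off the work surface, if the arm or the gripper's body presses on something with over 40 N, if the wrist force passes 120 N, or if a joint passes its speed limit or range.

## Working session

There is one attempt and no reset: what is moved stays moved. The work goes in short steps, Python scripts to look and compute and a tool call to move; the robot and the scene stay as the last step left them, time stands still between calls to the robot, and variables do not carry over. Pictures are saved under pics/ and viewed, and the job is handed in when it is done.

Besides the shell and the picture viewer there is one more tool, called after "Call:" as name(argument=value, ...) on one line, values as JSON. play_rows: Moves the arm, as the interface text tells. Its arguments: {"type":"object","properties":{"deltas":{"type":"array","items":{"type":"array","items":{"type":"array","items":{"type":"number"}}}},"grip_force":{"type":"number"}},"required":["deltas"]}

```bash
mkdir -p pics; cat > h.py <<'E'
import numpy as np,cv2
from station import ctrl,viewer,hand_in
def snap(n,tag):
    c=viewer.camera(n); cv2.imwrite(f'pics/{tag}.png',c['img'][:,:,::-1]); 
    K=np.array([[c['fx'],0,c['cx']],[0,c['fy'],c['cy']],[0,0,1]]);c['K']=K;c['D']=np.array(c['distortion'],float)
    c['R']=cv2.Rodrigues(np.array(c['rvec'],float))[0];c['t']=np.array(c['tvec'],float).ravel()
    return c
def ray(c,uv):
    p=cv2.undistortPoints(np.array([[uv]],float),c['K'],c['D'])[0,0]
    return -c['R'].T@c['t'], c['R'].T@np.array([p[0],p[1],1])
def onz(c,uv,z):
    o,d=ray(c,uv);return o+d*(z-o[2])/d[2]
def two(c1,a,c2,b):
    o1,d1=ray(c1,a);o2,d2=ray(c2,b)
    s=np.linalg.lstsq(np.c_[d1,-d2],o2-o1,rcond=None)[0]
    p,q=o1+d1*s[0],o2+d2*s[1];return (p+q)/2,np.linalg.norm(p-q)
def proj(c,P):
    return cv2.projectPoints(np.array(P,float).reshape(-1,3),np.array(c['rvec'],float),c['t'],c['K'],c['D'])[0][:,0]
E
python3 - <<'E'
from h import *
for n in ['side','top','wrist']:
    c=snap(n,n+'0');print(n,-c['R'].T@c['t'],c['fx'])
o=ctrl.get_obs();print(o)
E
```

```text
side [0.29897821 0.88358774 0.6092888 ] 494.88817687289304
top [ 0.32466218 -0.18235121  1.38080587] 491.4584828983961
wrist [ 0.22075247 -0.51149505  0.38413783] 309.0099091503353
{'time_s': 0.15, 'qpos': array([-1.37758735e+00,  3.00310834e-01,  1.52139904e+00,  4.85487362e-06,
        1.32065101e+00, -6.66194246e-02]), 'joint_vel': array([ 0.00045102, -0.00166297, -0.00419846, -0.00033066,  0.00107698,
        0.00114275]), 'tau': array([ 1.23900136e-03, -5.31959331e+01, -3.52819526e+01,  7.08458503e-02,
        2.36072339e-02, -6.89580224e-05]), 'ee_pos': array([ 0.14125832, -0.531374  ,  0.20505125]), 'eef_rot': array([-1.64353738,  1.57002809,  1.75788248]), 'force': array([ 0.0560071 ,  0.44256302, -0.04983093]), 'moment': array([ 0.03924785, -0.06551598,  0.00096853]), 'grip_width': 0.09408757293339783}
```

View pics/side0.png

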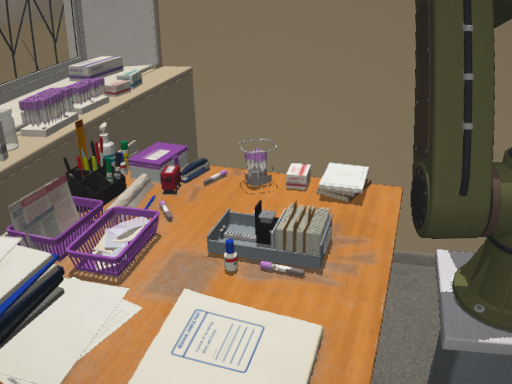

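View pics/top0.png

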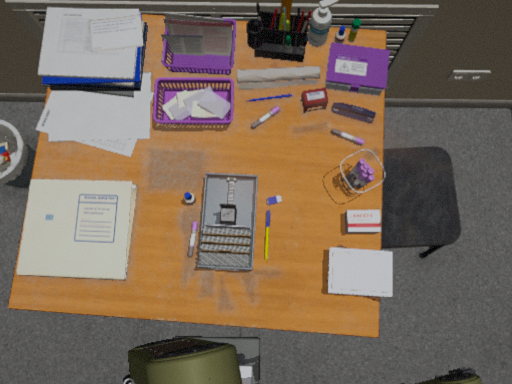

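View pics/wrist0.png

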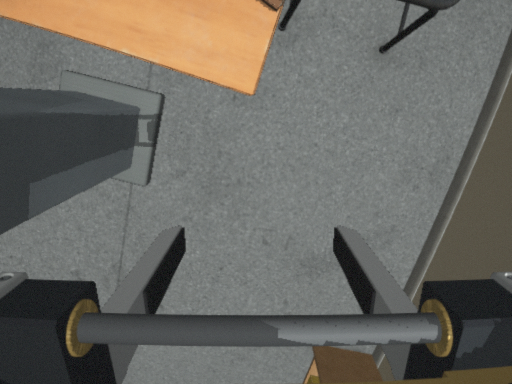

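```bash
python3 - <<'E'
import cv2
a=cv2.imread('pics/top0.png')[165:285,170:290];cv2.imwrite('pics/top0c.png',cv2.resize(a,(600,600),interpolation=cv2.INTER_CUBIC))
a=cv2.imread('pics/side0.png')[180:290,190:350];cv2.imwrite('pics/side0c.png',cv2.resize(a,(800,550),interpolation=cv2.INTER_CUBIC))
E
```

```text
(no output)
```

View pics/top0c.png

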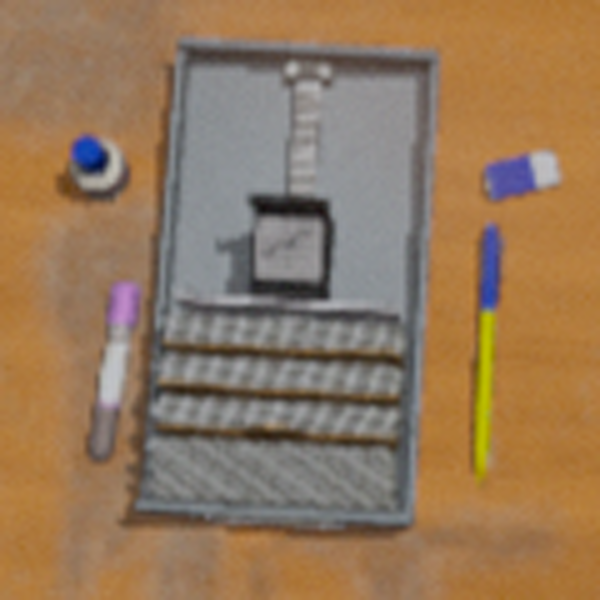

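View pics/side0c.png

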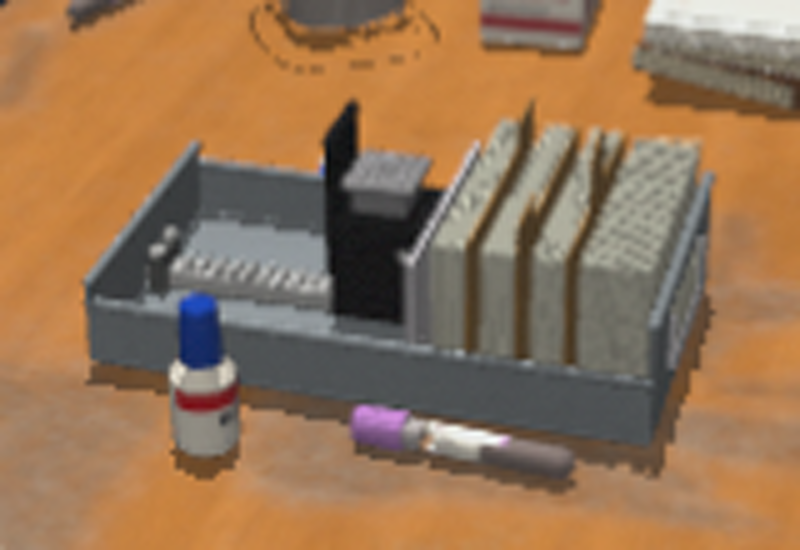

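```bash
python3 - <<'E'
from h import *
c=snap('top','t1');s=snap('side','s1')
f=lambda x,y:((x+.5)/5+170-.5,(y+.5)/5+165-.5)
g=lambda x,y:((x+.5)/5+190-.5,(y+.5)/5+180-.5)
for n,p,z in [('BL',(180,42),.045),('BR',(438,50),.045),('FL',(140,510),.063),('FR',(412,522),.063),('pad',(288,248),.082),('padbl',(255,213),.082),('padbr',(322,213),.082),('padfr',(322,283),.082),('padfl',(255,283),.082),('restL',(250,197),.104),('restR',(328,200),.104),('tab',(268,428),.114),
 ('frontguideL',(155,432),.085),('frontguideR',(396,440),.085),('plateL',(178,300),.072),('plateR',(398,312),.072)]:
    print(n,onz(c,f(*p),z).round(4))
print('pad2',two(c,f(255,213),s,g(343,183)),two(c,f(322,283),s,g(432,156)))
print('tab side',two(c,f(268,428),s,g(597,135)))
print('rest R top', two(c,f(328,200),s,g(355,102)))
E
```

```text
BL [ 0.6683 -0.0219  0.045 ]
BR [ 0.6659 -0.1667  0.045 ]
FL [ 0.4069 -0.0129  0.063 ]
FR [ 0.4028 -0.1575  0.063 ]
pad [ 0.5458 -0.0887  0.082 ]
padbl [ 0.5646 -0.0704  0.082 ]
padbr [ 0.5652 -0.1064  0.082 ]
padfr [ 0.5272 -0.1074  0.082 ]
padfl [ 0.5266 -0.0716  0.082 ]
restL [ 0.5691 -0.0693  0.104 ]
restR [ 0.5681 -0.1106  0.104 ]
tab [ 0.4464 -0.0835  0.114 ]
frontguideL [ 0.4462 -0.0219  0.085 ]
frontguideR [ 0.444  -0.1487  0.085 ]
plateL [ 0.5183 -0.0297  0.072 ]
plateR [ 0.5136 -0.148   0.072 ]
pad2 (array([ 0.56137579, -0.07116236,  0.08651425]), np.float64(0.004792442908953644)) (array([ 0.52633155, -0.10762099,  0.08541378]), np.float64(0.0005999033611310623))
tab side (array([ 0.44600194, -0.08372308,  0.1168265 ]), np.float64(0.0003152546388457691))
rest R top (array([ 0.56537371, -0.11118524,  0.10770509]), np.float64(0.004067991875541493))
```

```bash
cat >> h.py <<'E'
from scipy.spatial.transform import Rotation as Ro
YAW=-0.032
def plan(target,n=1,sgn=None):
    o=ctrl.get_obs();R=Ro.from_euler('xyz',o['eef_rot']).as_matrix()
    yt=np.array([-np.sin(YAW),np.cos(YAW),0]);x=np.array([0,0,-1.])
    best=None
    for s in ([1,-1] if sgn is None else [sgn]):
        y=s*yt;G=np.c_[x,y,np.cross(x,y)]
        rv=Ro.from_matrix(R.T@G).as_rotvec()
        if best is None or np.linalg.norm(rv)<np.linalg.norm(best[0]):best=(rv,G)
    d=np.array(target)-o['ee_pos']
    print('t',o['time_s'],'pos',o['ee_pos'].round(4),'F',o['force'].round(2),'w',round(o['grip_width'],4),'q6',o['qpos'][5].round(2))
    print('R',R.round(3).tolist());print('shift tool mm',(R.T@d*1000).round(1),'rot',best[0].round(4),'final-frame shift',(best[1].T@d*1000).round(1))
E
python3 -c "
from h import *
plan([.554,-.089,.13])"
```

```text
t 0.25 pos [ 0.1412 -0.5314  0.2052] F [-0.57 -0.02  1.04] w 0.094 q6 -0.07
R [[-0.0, 0.257, -0.966], [0.0, -0.966, -0.257], [-1.0, -0.0, -0.0]]
shift tool mm [  75.4 -321.5 -512.5] rot [2.918e-01 1.000e-04 5.000e-04] final-frame shift [  75.2 -455.4 -398.4]
```

Call:
play_rows(deltas=[[[0,0,0,0.0973,0,0,0],[0,0,0,0.0973,0,0,0],[0,0,0,0.0972,0,0,0],[0,-35,-30.6,0,0,0,0],[0,-35,-30.6,0,0,0,0],[0,-35,-30.6,0,0,0,0],[0,-35,-30.6,0,0,0,0],[0,-35,-30.6,0,0,0,0],[0,-35,-30.6,0,0,0,0],[0,-35,-30.6,0,0,0,0]]], grip_force=20)

```text
time_s: 1.25
ee_pos: [0.3642, -0.2919, 0.2056]
eef_rot: [2.459, 1.57, -0.715]
force: [1.3, -0.9, 0.5]
grip_width: 0.0177
```

Call:
play_rows(deltas=[[[0,-35,-30.6,0,0,0,0],[0,-35,-30.6,0,0,0,0],[0,-35,-30.6,0,0,0,0],[0,-35,-30.6,0,0,0,0],[0,-35,-30.6,0,0,0,0],[0,-35,-30.6,0,0,0,0],[0,0,0,0,0,0,0],[0,0,0,0,0,0,0]]])

```text
time_s: 2.05
ee_pos: [0.5535, -0.0889, 0.2049]
eef_rot: [-0.079, 1.57, 3.032]
force: [-0.5, -0.5, -0.7]
grip_width: 0.0004
```

```bash
python3 -c "
from h import *
plan([.554,-.089,.13])"
```

```text
t 2.05 pos [ 0.5535 -0.0889  0.2049] F [-0.5  -0.46 -0.66] w 0.0004 q6 1.38
R [[-0.001, -0.03, -1.0], [0.0, -1.0, 0.03], [-1.0, -0.0, 0.001]]
shift tool mm [74.9  0.1 -0.6] rot [0.0017 0.001  0.0001] final-frame shift [74.9  0.1 -0.5]
```

Call:
play_rows(deltas=[[[23,0,0.75,0,0,0,0],[23,0,0.75,0,0,0,0],[23,0,0.75,0,0,0,0],[23,0,0.75,0,0,0,0],[0,0,0,0,0,0,0],[0,0,0,0,0,0,0]]])

```text
time_s: 2.65
ee_pos: [0.5502, -0.0903, 0.1142]
eef_rot: [2.646, 1.571, -0.529]
force: [-0.1, 0.3, 0.8]
grip_width: 0.0006
```

```bash
python3 - <<'E'
from h import *
plan([.551,-.089,.09])
s=snap('side','s2');a=s['img'][150:290,190:350,::-1];cv2.imwrite('pics/s2c.png',cv2.resize(a,(800,700)[:2],interpolation=cv2.INTER_CUBIC)[:600])
snap('wrist','w2')
E
```

```text
t 2.65 pos [ 0.5502 -0.0903  0.1142] F [-0.08  0.33  0.78] w 0.0006 q6 1.38
R [[0.0, -0.033, -0.999], [-0.0, -0.999, 0.033], [-1.0, 0.0, -0.0]]
shift tool mm [24.2 -1.3 -0.7] rot [-0.0012 -0.0002 -0.0001] final-frame shift [24.2 -1.3 -0.7]
```

View pics/s2c.png

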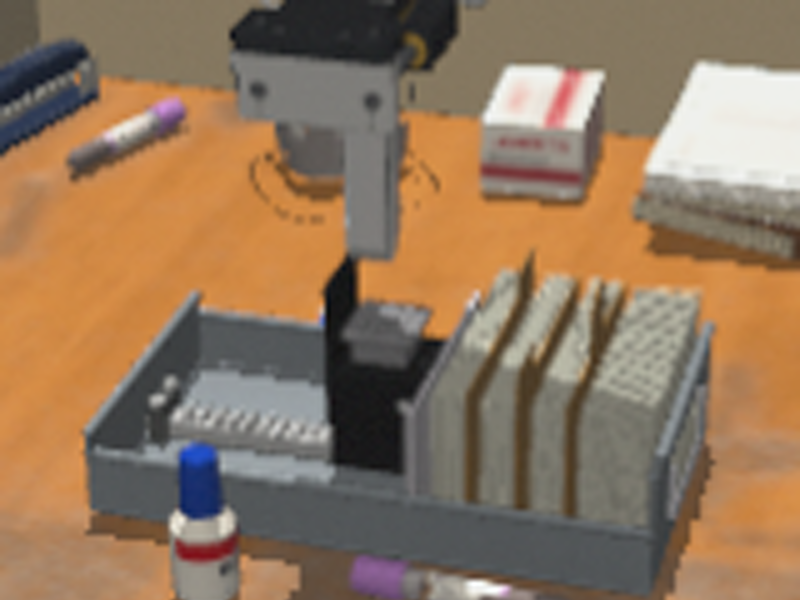

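View pics/w2.png

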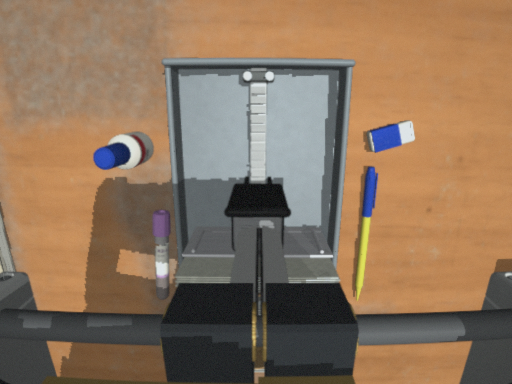

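```bash
python3 - <<'E'
from h import *
c=snap('wrist','w3')
for p in [(226,213),(290,213),(284,184),(232,184)]: print(onz(c,p,.104).round(4))
E
```

```text
[ 0.5652 -0.0702  0.104 ]
[ 0.5639 -0.112   0.104 ]
[ 0.5836 -0.1082  0.104 ]
[ 0.5846 -0.0752  0.104 ]
```

Call:
play_rows(deltas=[[[14,0,0,0,0,0,0],[14,0,0,0,0,0,0],[4,0,0,0,0,0,0],[2,0,0,0,0,0,0],[0,0,0,0,0,0,0]]])

```text
time_s: 3.3
ee_pos: [0.5505, -0.0894, 0.0794]
eef_rot: [-0.277, 1.571, 2.833]
force: [-1.0, 0.2, 4.1]
grip_width: 0.0006
```

Call:
play_rows(deltas=[[[2,0,0,0,0,0,0],[1.5,0,0,0,0,0,0],[0,0,0,0,0,0,0],[0,0,0,0,0,0,0]]])

```text
time_s: 3.7
ee_pos: [0.5506, -0.0894, 0.0762]
eef_rot: [3.073, 1.57, -0.101]
force: [1.2, 0.2, 4.2]
grip_width: 0.0006
```

Call:
play_rows(deltas=[[[0,0,-3,0,0,0,0],[0,0,-3,0,0,0,0],[0,0,-4,0,0,0,0],[0,0,-5,0,0,0,0],[0,0,-5,0,0,0,0],[0,0,-5,0,0,0,0],[0,0,-5,0,0,0,0]]])

```text
time_s: 4.4
ee_pos: [0.5809, -0.0905, 0.0759]
eef_rot: [1.488, 1.571, -1.685]
force: [-0.6, -2.4, 4.6]
grip_width: -0.0001
```

```bash
python3 - <<'E'
from h import *
plan([.63,-.0915,.0762])
c=snap('wrist','w4')
E
```

```text
t 4.4 pos [ 0.5809 -0.0905  0.0759] F [-0.63 -2.42  4.59] w -0.0001 q6 1.39
R [[-0.0, -0.032, -0.999], [-0.0, -0.999, 0.032], [-1.0, 0.0, 0.0]]
shift tool mm [ -0.3  -0.6 -49.1] rot [-0.      0.     -0.0002] final-frame shift [ -0.3  -0.6 -49.1]
```

View pics/w4.png

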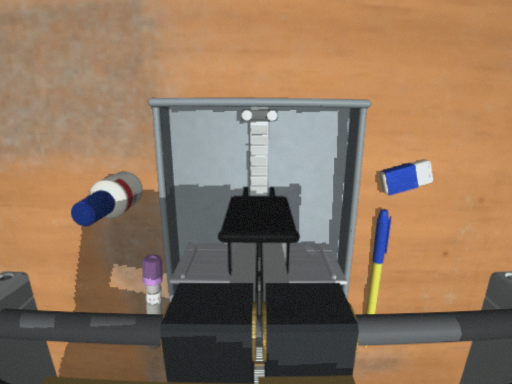

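Call:
play_rows(deltas=[[[0,0,-5,0,0,0,0],[0,0,-5,0,0,0,0],[0,0,-5,0,0,0,0],[0,0,-5,0,0,0,0],[0,0,-5,0,0,0,0],[0,0,-5,0,0,0,0],[0,0,-3,0,0,0,0],[0,0,-2,0,0,0,0]]])

```text
time_s: 5.25
ee_pos: [0.6157, -0.0915, 0.0759]
eef_rot: [3.1, 1.571, -0.074]
force: [-1.0, -2.4, 4.1]
grip_width: 0.0002
```

Call:
play_rows(deltas=[[[0,0,-3,0,0,0,0],[0,0,-3,0,0,0,0],[0,0,-3,0,0,0,0],[0,0,-2,0,0,0,0],[0,0,-2,0,0,0,0],[0,0,0,0,0,0,0]]])

```text
time_s: 5.85
ee_pos: [0.6287, -0.0919, 0.076]
eef_rot: [3.02, 1.57, -0.154]
force: [0.5, -3.5, 3.9]
grip_width: 0.0007
```

```bash
python3 - <<'E'
from h import *
s=snap('side','s5');a=s['img'][150:290,190:350,::-1];cv2.imwrite('pics/s5c.png',cv2.resize(a,(640,560),interpolation=cv2.INTER_CUBIC))
E
```

```text
(no output)
```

View pics/s5c.png

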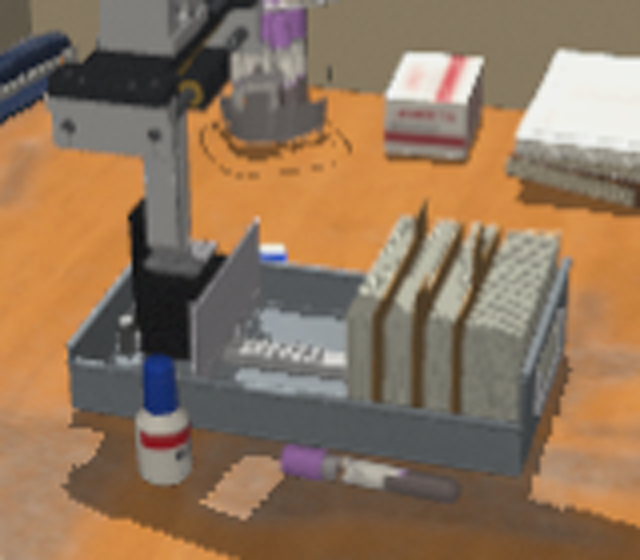

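Call:
play_rows(deltas=[[[0,0,-2,0,0,0,0],[0,0,-2,0,0,0,0],[0,0,-1,0,0,0,0],[0,0,0,0,0,0,0]]])

```text
time_s: 6.3
ee_pos: [0.6318, -0.0916, 0.0757]
eef_rot: [-0.166, 1.566, 2.944]
force: [-15.3, 0.7, 10.7]
grip_width: 0.0005
```

Call:
play_rows(deltas=[[[0,0,-1,0,0,0,0],[0,0,-1,0,0,0,0],[0,0,-1,0,0,0,0],[0,0,0,0,0,0,0]]])

```text
time_s: 6.7
ee_pos: [0.6324, -0.0917, 0.0756]
eef_rot: [-0.106, 1.559, 3.004]
force: [-37.0, 1.0, 22.3]
grip_width: 0.0005
```

Call:
play_rows(deltas=[[[0,0,2,0,0,0,0],[0,0,2,0,0,0,0],[0,0,0,0,0,0,0]]])

```text
time_s: 7.0
ee_pos: [0.6317, -0.0917, 0.0758]
eef_rot: [-0.331, 1.569, 2.778]
force: [-7.7, 0.7, 5.6]
grip_width: 0.0003
```

Call:
play_rows(deltas=[[[-3,0,0,0,0,0,0],[-6,0,0,0,0,0,0],[-15,0,0,0,0,0,0],[-25,0,0,0,0,0,0],[-30,0,0,0,0,0,0],[0,0,0,0,0,0,0],[0,0,0,0,0,0,0]]])

```text
time_s: 7.7
ee_pos: [0.6329, -0.0919, 0.1561]
eef_rot: [3.064, 1.568, -0.109]
force: [0.0, -0.4, -0.6]
grip_width: 0.0004
```

```bash
python3 - <<'E'
from h import *
plan([.427,-.0855,.155])
s=snap('side','s6');a=s['img'][150:290,190:350,::-1];cv2.imwrite('pics/s6c.png',cv2.resize(a,(640,560),interpolation=cv2.INTER_CUBIC))
c=snap('wrist','w6')
E
```

```text
t 7.7 pos [ 0.6329 -0.0919  0.1561] F [ 0.04 -0.39 -0.65] w 0.0004 q6 1.4
R [[0.002, -0.032, -0.999], [-0.0, -0.999, 0.032], [-1.0, 0.0, -0.002]]
shift tool mm [7.00e-01 1.00e-01 2.06e+02] rot [ 0.0002 -0.0024 -0.0002] final-frame shift [1.10e+00 2.00e-01 2.06e+02]
```

View pics/s6c.png

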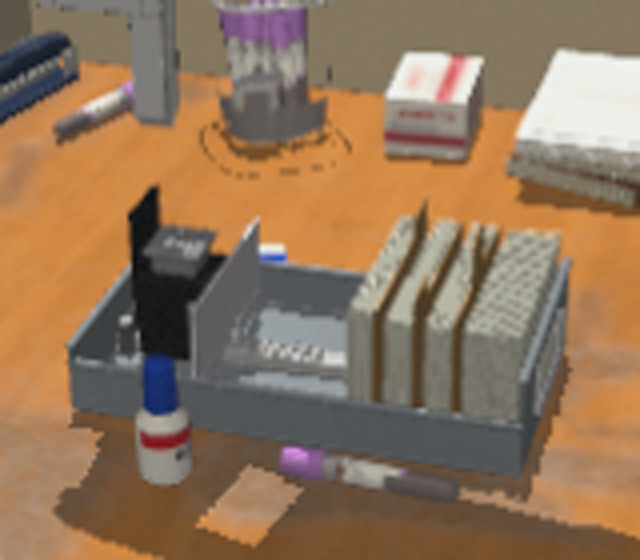

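View pics/w6.png

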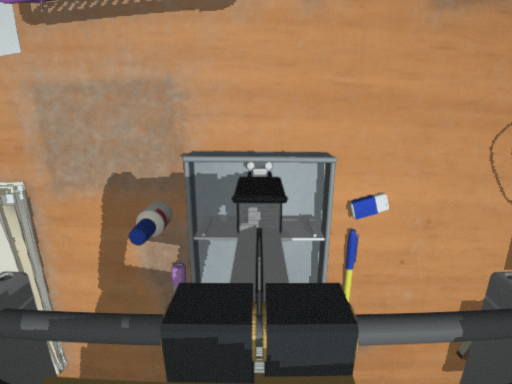

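Call:
play_rows(deltas=[[[0,0,34.3,0,0,0,0],[0,0,34.3,0,0,0,0],[0,0,34.3,0,0,0,0],[0,0,34.3,0,0,0,0],[0,0,34.3,0,0,0,0],[0,0,34.5,0,0,0,0],[0,0,0,0,-0.002,0,0],[0,0,0,0,0,0,0]]])

```text
time_s: 8.6
ee_pos: [0.4265, -0.0855, 0.1549]
eef_rot: [-0.034, 1.569, 3.075]
force: [-0.4, 1.3, -0.1]
grip_width: 0.0005
```

```bash
python3 - <<'E'
from h import *
plan([.427,-.0855,.098])
s=snap('side','s7');a=s['img'][150:290,190:350,::-1];cv2.imwrite('pics/s7c.png',cv2.resize(a,(640,560),interpolation=cv2.INTER_CUBIC))
c=snap('wrist','w7')
E
```

```text
t 8.6 pos [ 0.4265 -0.0855  0.1549] F [-0.42  1.33 -0.11] w 0.0005 q6 1.32
R [[-0.002, -0.032, -0.999], [0.0, -0.999, 0.032], [-1.0, -0.0, 0.002]]
shift tool mm [56.9  0.  -0.6] rot [-0.0003  0.0019  0.0001] final-frame shift [56.9  0.  -0.5]
```

View pics/s7c.png

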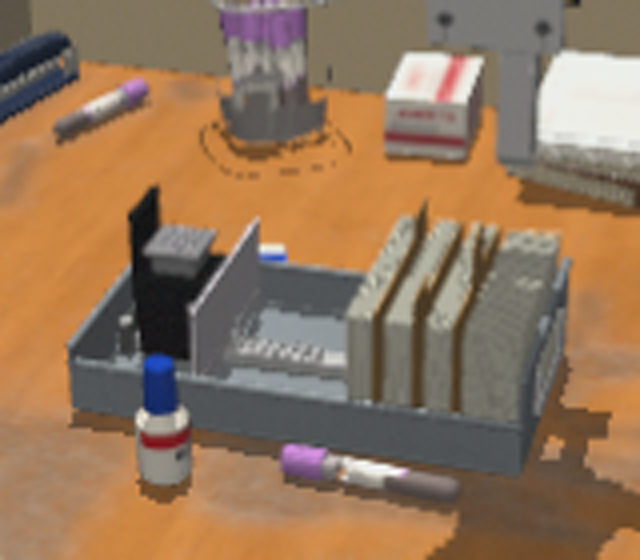

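View pics/w7.png

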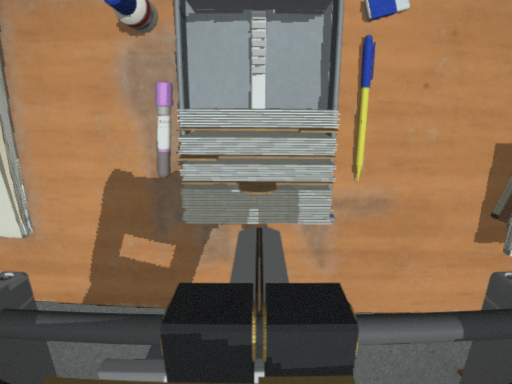

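```bash
python3 - <<'E'
from h import *
c=snap('wrist','w8')
for p in [(240,184),(277,184),(257,191)]: print(onz(c,p,.112).round(4))
print(onz(c,(257,222),.085))
E
```

```text
[ 0.4525 -0.0735  0.112 ]
[ 0.4517 -0.1009  0.112 ]
[ 0.4468 -0.0859  0.112 ]
[ 0.41129488 -0.08459009  0.085     ]
```

Call:
play_rows(deltas=[[[15,0,0,0,0,0,0],[15,0,0,0,0,0,0],[15,0,0,0,0,0,0],[11,0,0,0,0,0,0],[0,0,0,0,0,0,0]]])

```text
time_s: 9.25
ee_pos: [0.426, -0.0852, 0.0976]
eef_rot: [-0.149, 1.566, 2.96]
force: [-0.3, 1.1, 0.9]
grip_width: 0.0006
```

Call:
play_rows(deltas=[[[0,0,-4,0,0,0,0],[0,0,-4,0,0,0,0],[0,0,-4,0,0,0,0],[0,0,-4,0,0,0,0],[0,0,-4,0,0,0,0],[0,0,-4,0,0,0,0]]])

```text
time_s: 9.85
ee_pos: [0.4507, -0.0862, 0.099]
eef_rot: [0.014, 1.569, 3.124]
force: [-0.2, 0.3, -0.2]
grip_width: 0.0004
```

Call:
play_rows(deltas=[[[0,0,-4,0,0,0,0],[0,0,-4,0,0,0,0],[0,0,-4,0,0,0,0],[0,0,-4,0,0,0,0],[0,0,-4,0,0,0,0],[0,0,0,0,0,0,0]]])

```text
time_s: 10.45
ee_pos: [0.4708, -0.0869, 0.0989]
eef_rot: [0.016, 1.569, 3.126]
force: [0.2, -0.7, -0.5]
grip_width: 0.0003
```

```bash
python3 - <<'E'
from h import *
s=snap('side','s9');a=s['img'][150:290,190:350,::-1];cv2.imwrite('pics/s9c.png',cv2.resize(a,(640,560),interpolation=cv2.INTER_CUBIC))
E
```

```text
(no output)
```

View pics/s9c.png

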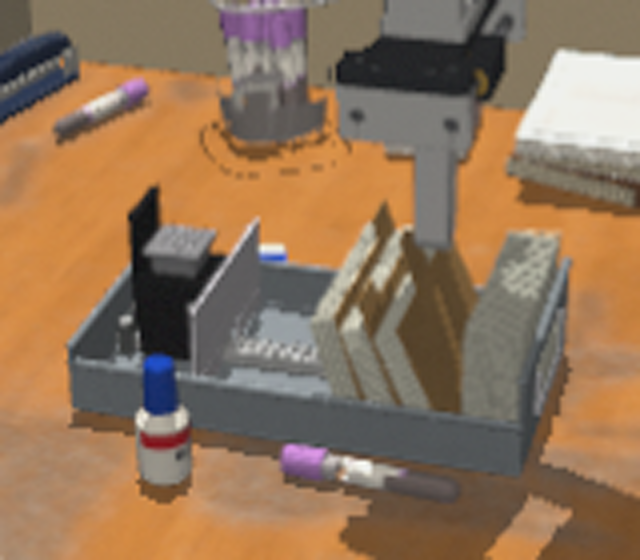

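Call:
play_rows(deltas=[[[0,0,-4,0,0,0,0],[0,0,-4,0,0,0,0],[0,0,-4,0,0,0,0],[0,0,-4,0,0,0,0],[0,0,0,0,0,0,0],[0,0,3,0,0,0,0],[-8,0,4,0,0,0,0],[-20,0,0,0,0,0,0],[-30,0,0,0,0,0,0],[-30,0,0,0,0,0,0]]])

```text
time_s: 11.5
ee_pos: [0.4789, -0.0871, 0.1884]
eef_rot: [-0.015, 1.569, 3.095]
force: [0.3, -0.0, -0.3]
grip_width: 0.0005
```

Call:
play_rows(deltas=[[[-20,0,0,0,0,0,0],[0,0,0,0,0,0,0],[0,0,0,0,0,0,0],[0,0,0,0,0,0,0],[0,0,0,0,0,0,0],[0,0,0,0,0,0,0],[0,0,0,0,0,0,0],[0,0,0,0,0,0,0],[0,0,0,0,0,0,0],[0,0,0,0,0,0,0]]])

```text
time_s: 12.5
ee_pos: [0.4796, -0.0871, 0.2068]
eef_rot: [0.001, 1.569, 3.111]
force: [0.1, 0.2, 0.1]
grip_width: 0.0003
```

```bash
python3 - <<'E'
from h import *
s=snap('side','s10');a=s['img'][150:290,190:350,::-1];cv2.imwrite('pics/s10c.png',cv2.resize(a,(640,560),interpolation=cv2.INTER_CUBIC))
E
```

```text
(no output)
```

View pics/s10c.png

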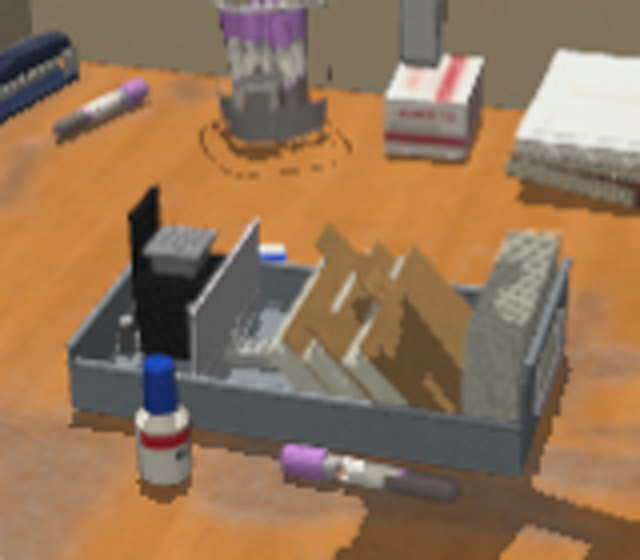

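Call:
play_rows(deltas=[[[0,0,0,0,0,0,0],[0,0,0,0,0,0,0],[0,0,0,0,0,0,0],[0,0,0,0,0,0,0],[0,0,0,0,0,0,0],[0,0,0,0,0,0,0],[0,0,0,0,0,0,0],[0,0,0,0,0,0,0]]])

```text
time_s: 13.35
ee_pos: [0.4796, -0.0871, 0.2068]
eef_rot: [-0.003, 1.569, 3.107]
force: [-0.1, -0.1, 0.6]
grip_width: 0.0005
```

```bash
python3 - <<'E'
from h import *
s=snap('side','s11');a=cv2.imread('pics/s10.png')[:,:,::-1].astype(int);b=s['img'].astype(int)
print('diff tray',(abs(a-b).max(2)>40)[200:275,205:335].sum())
c=snap('wrist','w11');snap('top','t11')
a=c['img'][0:230,150:360,::-1];cv2.imwrite('pics/w11c.png',cv2.resize(a,None,fx=2.5,fy=2.5,interpolation=cv2.INTER_CUBIC))
E
```

```text
diff tray 0
```

View pics/w11c.png

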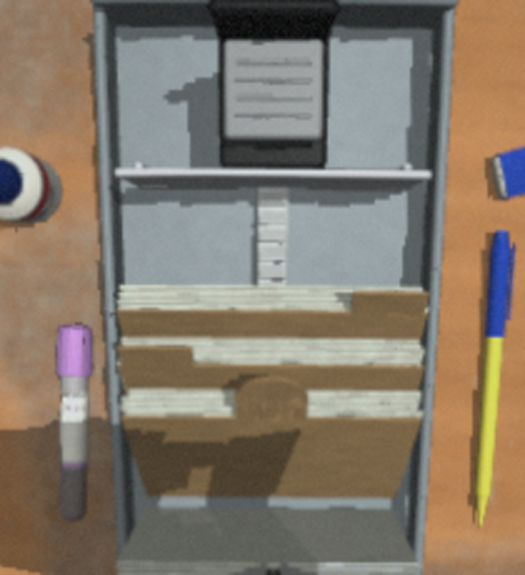

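```bash
python3 - <<'E'
from h import *
c=snap('wrist','w12');f=lambda x,y:((x+.5)/2.5+150-.5,(y+.5)/2.5-.5)
P=[onz(c,f(*p),.084) for p in [(224,38),(322,38),(322,137),(224,137)]];print(np.mean(P,0),np.round(P,4))
for p in [(116,172),(430,174)]:print('plate',onz(c,f(*p),.072))
t=snap('top','t12');a=t['img'][165:285,170:290,::-1];cv2.imwrite('pics/t12c.png',cv2.resize(a,(600,600),interpolation=cv2.INTER_CUBIC))
E
```

```text
[ 0.62246205 -0.0927347   0.084     ] [[ 0.6398 -0.0758  0.084 ]
 [ 0.6387 -0.1107  0.084 ]
 [ 0.6051 -0.1101  0.084 ]
 [ 0.6062 -0.0744  0.084 ]]
plate [ 0.59692944 -0.03171132  0.072     ]
plate [ 0.5925169  -0.15209444  0.072     ]
```

View pics/t12c.png

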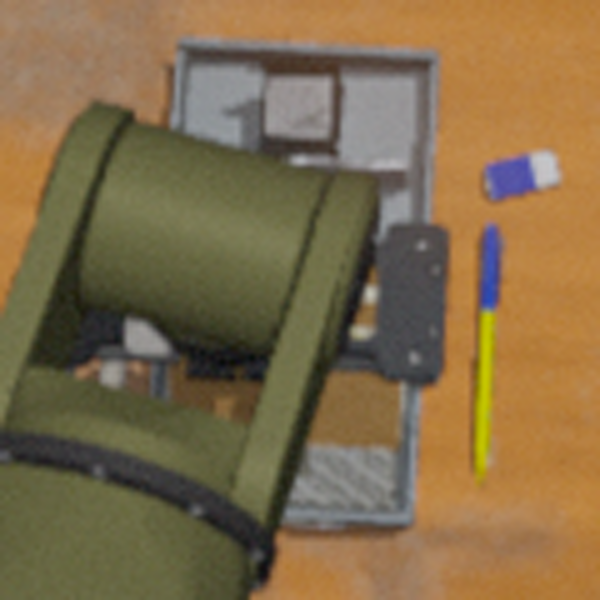

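```bash
python3 -c "
from h import *
hand_in();print(ctrl.get_obs()['time_s'])"
```

```text
the job is handed in; nothing more can be done
the job is handed in; nothing more can be done
```

The card file is open at the tall-tab guide and the job is handed in, at about 13.5 s of the 42 s allowed. I can't read the joint values directly, so the checks below are from the cameras and the force readings.

**Follower:** With closed fingertips I pressed the release about 8 mm down. Keeping it pressed, I pushed the follower back about 75 mm to a hard stop. The push force reached 37 N there, under the 60 N limit. I then backed off 4 mm and lifted straight up.

**Tall tab:** It was on the front packet, so no packet stood in front of it. I pushed it back from the front with a fingertip; the two packets behind it tipped with it, and I withdrew upwards.

**Last checks:**
- **Follower position:** The pad centre measured x = 0.622 m. That puts the thumb rest at 0.641 m, against 0.640 m where the finger met it at the stop, so the follower has stayed back.
- **Release:** The pad looks sprung back up in the last pictures, and its measured size fits the raised height.
- **Packets:** All three lean back, by eye about 0.6–0.7 rad. Two side pictures 0.9 s apart showed no change in the tray.
- **Arm:** The tool is clear of everything, with forces near 0 N.
- **Bystanders:** The bystanders I could see in the last pictures look unmoved.

**Disagreements:** The side and top cameras differed by 2–4 mm on heights. The single-view position agreed with the finger contact.

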